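# Open the squeeze-and-turn glaze jar

## Robot

A 6-joint arm with a two-finger parallel gripper is mounted at the origin on the work surface. World frame = base frame: x ahead of the robot, y to its left, z up, the work surface at z = 0. Lengths are in m, angles in rad, forces in N, time in s.
With the tool pointing down it reaches from about 0.325 to 0.9 m from the base axis. Payload 6.1 kg.
Tool frame: the origin (TCP) lies midway between the tips of the shut fingers; the grasp point (between the pads) lies 19 mm behind it (tcp_to_grasp is the distance from the TCP to the grasp point, in m); z points along the fingers, y is the direction in which the jaws open and shut (so a half turn about z gives the same grasp; the last joint's range is limited). The gripper opens to 85 mm and grips with 20 to 120 N. Pads are 22 mm wide; open, the fingers measure 114 mm over their backs; the gripper's body (76 mm by 85 mm) begins 54 mm behind the grasp point. The pads swing forward as they close: fully open they stand 13 mm farther back than shut.
Start: joints at [-1.309, 0.22, 1.526, -0, 1.395, -0.126], TCP at [0.236, -0.579, 0.209] pointing down, gripper open.
Joint ranges: [-2.98, 2.98], [-0.91, 2.08], [0.09, 2.57], [-1.24, 4.39], [0.2, 2.65], [-2.68, 2.68]. Speed limits (rad/s): [2.57, 2.57, 3.01, 3.14, 3.14, 3.14].

## Interface

Orientations are given as [roll, pitch, yaw] about the fixed x, y, z axes, in that order (R = Rz(yaw) Ry(pitch) Rx(roll)).
In Python, from cell import * gives the robot as it stands.
- The arm moves only by the shell command python3 -m pendant 'ROWS' [FORCE]. ROWS is JSON, a list that holds one entry, the list of rows, each a list of 5 numbers: the shift along the tool's x, y, z normalised to -1 to 1, where 1 is 15 cm, then the turn about the tool's z normalised to -1 to 1, where 1 is 180 degrees, then the closure, from -1 (fully open) to 1 (shut). In form: [[[tx, ty, tz, spin, claw], ...]]. A call has exactly 10 rows; each row shifts and turns the pose as measured when the row begins, along the tool's axes as they then stand; what a row does not reach is not made up. A row lasts 1/10 s, in which the tool goes at most 50 mm and 8.59 degrees, less where a joint would pass 70% of its speed; a pose out of reach is approached as far as the arm can. A call with a number of a shift or a turn outside -1 to 1 is refused whole. A call with a gripper value outside its range is refused whole. The fingers move at their own pace and stop on an object; FORCE is the grip in N (left out, the last holds). Time passes only in rows, so rows that do not move let the fingers close, or fill a call up. It gives the time, the measured TCP pose, the force and the opening at its end, in the units of the state.
- get_state(): the state, without advancing time (a new reading comes with each control period).
- snapshot(name): name is "side" or "top"; returns (picture, depth): 420x560x3 uint8, red, green, blue; 420x560 float32, m along the optical axis (not along the pixel's ray), 0 where there is no reading.
- calibration(name): a dict with "vfov" (degrees; the focal length in pixels is half the picture's height over the tangent of half this angle, whatever the lens; pixels are square), "cx", "cy" (the principal point, pixels), "R" (3x3) and "t" (3): a world point X has camera coordinates R X + t. Camera axes: x right, y down, z forward; pixel columns grow to the right and rows downward; lengths in m; the calibration is good to about 2 mm. A picture is of the moment at which its call begins. calibration takes no time and is no camera call.
- sign_off(): hands the job in, once; it reports no verdict.
Trained networks look in the newest picture that a camera, given by its name, has taken for a name from the list of things; names that differ only in an ending like _2 or _b are one class to them, and where a whole thing is asked for, a point or a joint stands for the part that bears it (a point fixed in the world has none). Each returns a list of dicts, best first, with "score" (0 to 1); they miss things now and then, are a little off and sometimes report something else, mostly with a low value. They report only what shows in the picture. A call takes as long as a camera call. They do not tell look-alikes from the thing itself.
- search_frame(target, camera): "rect" ([centre column, centre row, width, height] in pixels, round what is visible of it).
- masks_of(target, camera): "region" (420x560 bool, what is visible of it) and "rect" ([centre column, centre row, width, height] in pixels, round what is visible of it).
The state is a dict: "time": time; "q": joint angles; "dq": joint speeds; "joint_efforts": joint torques, N m; "ee_pos": TCP position; "ee_rot": TCP orientation; "contact_force": force on the tool from outside, world axes, zero at the start; "ft_torque": the same for the moment, N m; "finger_gap": finger opening in m.
Only numpy, scipy, OpenCV 4.12 (cv2) and the standard library are available. Lean on these libraries where they do the work, as an engineer would, in place of code of your own. Each camera call takes 0.05 s, during which the arm holds its last target.

## Task

Open the empty glaze jar so that it can be refilled: gently squeeze the cap's two side tabs in and, keeping them in, turn the cap anticlockwise (seen from above) up to its stop, feeling for the stop and not forcing it, then lift the cap off. Set the cap down softly near the middle of the terracotta tile, right way up, and let go. The jar must stay standing in its wooden block, and the two clay cups and the wooden rib must be left where they are.

Things in the scene. Friction and masses are not known exactly. Their poses are not given: they have to be found in the camera images.
- jar: Square grey-brown jar, 70 x 70 mm, 80 mm high to its flat shoulder, 0.55 to 0.9 kg, loose in the block's well, which keeps it from turning (1.25 mm play each side). On the shoulder round the cap stand two low curved fences, 6.5 mm high, 28 to 31.5 mm from the axis. Origin: centre of its underside; z up along the neck's axis, x and y along its sides.
- jar_neck (a point): Middle of the mouth of the neck (34 mm across, 24 mm high), under the cap. The hidden springy stop is met after 31 to 79 degrees, at another angle on each jar: 0.12 N m at first touch, 0.26 N m 4 degrees on, then hard. From 6 degrees before the first touch the cap lifts freely. Lugs break when cap and jar press on each other with over 40 N, all contacts added (some 0.4 N m).
- cap: Off-white cap, 50 mm across, 28 mm high, 80 g, on the jar's neck, its underside 1 mm above the shoulder. A tab sticks out at its +y and -y side, with a 5 mm gap behind. Origin: centre of its underside (lower edge of the skirt, on which it stands when off the jar); z up, y through both tabs. At the start its x axis lies along the jar's within 2 degrees.
- cap_top (a point): Middle of the cap's flat top, 28 mm above its underside. With the tabs out, a tooth under each sits in a notch of the jar's fence and the cap cannot turn; with both in by 3.5 mm or more it turns almost freely (under 0.1 N m), anticlockwise from above. Lugs hold the cap down (1 mm play) till it has turned far enough; pulled up sooner it takes the jar with it.
- tab_a (a joint): How far the tab on the cap's +y side is in: 0 m out, 0.005 m fully in. A spring pushes it out with 2.4 N (out) to 8.4 N (in). The tab cracks if a finger presses it with over 50 N; 20 N keeps it fully in and holds the cap too.
- tab_b (a joint): The same for the tab on the cap's -y side.
- tab_a_face (a point): Middle of the outer face of the +y tab: 32 mm from the cap's axis (27 mm when squeezed), 18 mm above the cap's underside. The ribbed face is 20 mm wide and 20 mm high, from 8 to 28 mm above the cap's underside, so the two tabs measure 64 mm over their faces when out and 54 mm when in.
- tab_b_face (a point): The same point on the -y tab.
- block: Wooden block, 100 x 100 x 36 mm, fixed to the bench, with a square well (72.5 mm wide, floor 8 mm above the bench) in which the jar stands. Origin: centre of its underside.
- tile: Plain terracotta tile, 120 x 120 x 10 mm, fixed flat on the bench. Origin: centre of its underside; its top is 10 mm higher.
- sieve_cup: Bystander: clay cup with rows of holes, 60 mm across, 62 mm high. Origin: centre of its underside.
- plain_cup: Bystander: plain clay cup, 58 mm across, 55 mm high. Origin: centre of its underside.
- rib: Bystander: flat wooden potter's rib, 110 x 30 x 8 mm, lying on the bench. Origin: centre of its underside, long side along x.
Things that resemble listed ones, but are neither listed nor needed, are in the scene too. Of the things like the jar, leave any that is blue; of the rest the larger one is meant. What is shaped like the cap but green is not meant.

How it is judged:
By the outcome, as a careful person would: the job done as asked, in the order asked, and still so for the second after the job is handed in, with the robot touching nothing.
It also fails if it takes over 70 s, if anything falls off the work surface, if the arm or the gripper's body presses on something with over 40 N, if the wrist force passes 120 N, or if a joint passes its speed limit or range.

## Working session

There is one attempt and no reset: what is moved stays moved. The work goes in short steps, Python scripts to look and compute and a shell command to move; the robot and the scene stay as the last step left them, time stands still between calls to the robot, and variables do not carry over. Pictures are saved under pics/ and viewed, and the job is handed in when it is done.

```bash
ls; mkdir -p pics; python3 - <<'E'
from cell import *
import cv2,numpy as np
s=get_state();print({k:np.round(v,4).tolist() for k,v in s.items()})
for n in("side","top"):
    p,d=snapshot(n);c=calibration(n);print(n,c)
    cv2.imwrite(f"pics/{n}0.png",p[:,:,::-1]);np.savez(f"pics/{n}0.npz",p=p,d=d)
E
```

```text
pics
{'time': 0.0, 'q': [-1.3091, 0.2212, 1.5276, 0.0, 1.3947, -0.1261], 'dq': [0.001, 0.0003, -0.0003, 0.0012, 0.0002, 0.0], 'joint_efforts': [-0.0004, -49.6904, -38.9398, -0.0002, 0.0111, 0.0], 'ee_pos': [0.2362, -0.578, 0.208], 'ee_rot': [-3.1396, -0.0003, 0.3879], 'contact_force': [-0.7712, 0.3343, 0.0456], 'ft_torque': [0.0243, -0.0099, -0.0062], 'finger_gap': 0.0853}
side {'vfov': 53.16690305757324, 'cx': 283.48363700764156, 'cy': 203.77218216943342, 'R': array([[-0.9896291 , -0.14268772,  0.01656663],
       [-0.11099701,  0.68638839, -0.71871457],
       [ 0.0911806 , -0.71309971, -0.69510784]]), 't': array([0.56571367, 0.09217181, 1.09839971])}
top {'vfov': 44.45930726222948, 'cx': 279.53886380868, 'cy': 214.5316544619594, 'R': array([[ 4.92967846e-02, -9.98784128e-01,  3.04606961e-04],
       [-9.75564910e-01, -4.82161321e-02, -2.14355571e-01],
       [ 2.14109629e-01,  1.02698766e-02, -9.76755648e-01]]), 't': array([0.02955963, 0.55588967, 0.94253702])}
```

View pics/side0.png

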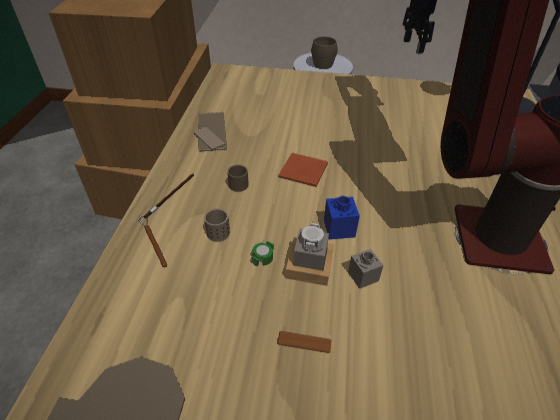

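View pics/top0.png

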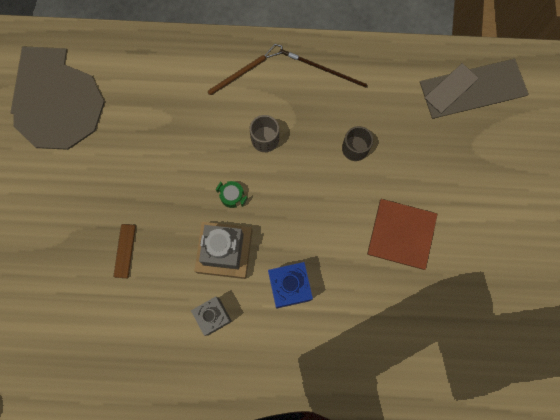

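In the side view, the look-alikes for the jar are the grey capped jar in the block (312,245), the blue jar (341,215) and the small grey jar (366,267). In the top view they are at (218,243), (290,285) and (210,316). The cap candidates are the off-white one (top 218,242) and the green one (top 232,193). I choose the larger grey jar in the block with the off-white cap. The tile is the red one at top (403,234). Next is a close crop and a measurement.

```bash
cat > h.py <<'E'
import numpy as np,cv2
from cell import *
def cloud(d,c):
    H,W=d.shape;f=H/2/np.tan(np.radians(c["vfov"])/2)
    v,u=np.mgrid[:H,:W]
    P=np.stack([(u-c["cx"])/f*d,(v-c["cy"])/f*d,d],-1)
    P=(P-np.array(c["t"]))@np.array(c["R"])
    P[d<=0]=np.nan
    return P
def proj(X,c,H=420):
    f=H/2/np.tan(np.radians(c["vfov"])/2)
    x=np.array(c["R"])@np.asarray(X)+c["t"];return x[0]/x[2]*f+c["cx"],x[1]/x[2]*f+c["cy"]
E
python3 - <<'E'
from h import *
out=[]
for n,(u,v) in(("side",(312,250)),("top",(220,245))):
    z=np.load(f"pics/{n}0.npz");p,d=z["p"],z["d"]
    k=cv2.resize(p[v-35:v+35,u-35:u+35,::-1],None,fx=5.7,fy=5.7,interpolation=cv2.INTER_CUBIC);out.append(k)
    P=cloud(d,calibration(n))
    R=P[v-35:v+35,u-35:u+35].reshape(-1,3);R=R[~np.isnan(R[:,0])]
    zz=R[:,2];print(n,np.histogram(zz,bins=np.arange(-.01,.14,.005)))
    print("bench",np.nanmedian(P[300:400,300:420,2] if n=="side" else P[350:400,100:200,2]))
    for a,b,nm in((.11,.119,"captop"),(.03,.04,"block"),(.083,.092,"shoulder")):
        m=(zz>a)&(zz<b); Q=R[m]; 
        if len(Q)>5:
            r=cv2.minAreaRect((Q[:,:2]*1000).astype(np.float32));print(nm,len(Q),Q.mean(0).round(4),r)
    if n=="top":
        T=P[195:275,360:445].reshape(-1,3);m=(T[:,2]>.006)&(T[:,2]<.014);print("tile",cv2.minAreaRect((T[m,:2]*1000).astype(np.float32)),np.median(T[m,2]))
cv2.imwrite("pics/crop0.png",np.hstack(out))
E
```

```text
side (array([   0,  215, 2004,  142,   86,   93,   90,   84,   90,  551,  108,
         69,   67,   70,   77,   68,   63,   69,   91,  196,  167,   40,
         39,   30,   36,  266,   72,    0,    0,    0]), array([-0.01 , -0.005,  0.   ,  0.005,  0.01 ,  0.015,  0.02 ,  0.025,
        0.03 ,  0.035,  0.04 ,  0.045,  0.05 ,  0.055,  0.06 ,  0.065,
        0.07 ,  0.075,  0.08 ,  0.085,  0.09 ,  0.095,  0.1  ,  0.105,
        0.11 ,  0.115,  0.12 ,  0.125,  0.13 ,  0.135,  0.14 ]))
bench 0.0016935614497090687
captop 222 [0.485  0.168  0.1169] ((484.007568359375, 166.02932739257812), (50.08845520019531, 61.55594253540039), 31.731887817382812)
block 641 [0.4786 0.1757 0.037 ] ((474.60693359375, 123.6928939819336), (198.75799560546875, 113.14290618896484), 76.96916961669922)
shoulder 355 [0.4817 0.1724 0.089 ] ((472.474853515625, 125.97097778320312), (165.0709228515625, 83.52877807617188), 72.29772186279297)
top (array([   1,  483, 1654,   83,   21,   19,   23,   37,  106,  807,   83,
         19,   19,   18,   21,   16,   24,   22,   19,  431,  249,   41,
         13,   19,   53,  484,
[... 157 characters left out ...]
6 ,  0.065,
        0.07 ,  0.075,  0.08 ,  0.085,  0.09 ,  0.095,  0.1  ,  0.105,
        0.11 ,  0.115,  0.12 ,  0.125,  0.13 ,  0.135,  0.14 ]))
bench 0.001299501199341577
captop 418 [0.4837 0.1654 0.1169] ((484.1057434082031, 165.40736389160156), (61.541259765625, 50.14915466308594), 51.783355712890625)
block 913 [0.4746 0.1573 0.037 ] ((484.2943115234375, 165.44580078125), (100.43936157226562, 100.45101928710938), 86.38351440429688)
shoulder 637 [0.4801 0.162  0.089 ] ((484.3697814941406, 165.34765625), (70.08174133300781, 70.86608123779297), 86.4332504272461)
tile ((537.627685546875, -198.88937377929688), (159.53395080566406, 156.7300567626953), 2.8426454067230225) 0.011225008456639296
```

```bash
python3 - <<'E'
from h import *
for n in("side","top"):
  snapshot(n)
  for t in("cap","tab_a_face","tile"):
    for r in masks_of(t,n)[:3]:
        print(n,t,round(r["score"],2),np.round(r["rect"],1),r["region"].sum())
E
```

```text
side cap 0.61 [311.9 236.2  18.3  26. ] 446
side cap 0.57 [263.6 254.6  27.4  23.3] 406
side tab_a_face 0.4 [309.  247.7   9.3   7.3] 54
side tile 0.93 [303.9 169.6  49.5  32. ] 1073
top cap 0.72 [218.3 245.8  38.7  31.9] 659
top cap 0.56 [230.2 193.8  35.1  25.6] 579
top tile 0.59 [402.6 233.4  70.   68.2] 3484
```

View pics/crop0.png

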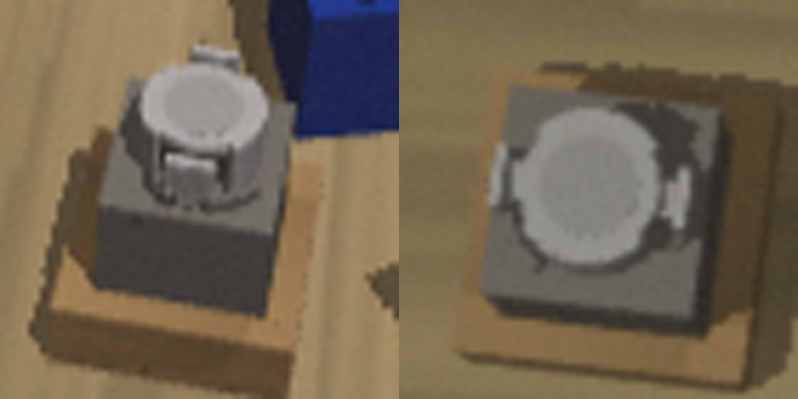

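```bash
python3 - <<'E'
from h import *
for n,(u,v) in(("side",(312,240)),("top",(220,245))):
    z=np.load(f"pics/{n}0.npz");p,d=z["p"],z["d"]
    P=cloud(d,calibration(n))
    R=P[v-35:v+35,u-35:u+35].reshape(-1,3)
    m=(R[:,2]>.10)&(R[:,2]<.125);Q=R[m]
    # polar from centre (484.2,165.4): points >27 mm
    q=Q[:,:2]*1000-[484.2,165.4];r=np.hypot(*q.T);k=(r>27)&(r<36)
    a=np.degrees(np.arctan2(q[k,1],q[k,0]))
    print(n,np.c_[a,r[k],Q[k,2]*1000].round(0)[np.argsort(a)].tolist())
z=np.load("pics/top0.npz");P=cloud(z["d"],calibration("top"))
p=z["p"].astype(int);m=(p[...,0]>1.8*p[...,1])&(p[...,0]>60);m[:, :360]=0;m[:190]=0;m[280:]=0;m[:,445:]=0
m&=~np.isnan(P[...,0])
mm=cv2.morphologyEx(m.astype(np.uint8),cv2.MORPH_OPEN,np.ones((3,3)))>0
T=P[mm];print("tile",mm.sum(),cv2.minAreaRect((T[:,:2]*1000).astype(np.float32)),T.mean(0))
z=np.load("pics/side0.npz");P=cloud(z["d"],calibration("side"))
print(P[169,304])
E
```

```text
side [[-111.0, 30.0, 116.0], [-110.0, 31.0, 110.0], [-109.0, 31.0, 118.0], [-109.0, 31.0, 121.0], [-106.0, 31.0, 113.0], [-105.0, 30.0, 117.0], [-104.0, 32.0, 118.0], [-102.0, 29.0, 118.0], [-101.0, 31.0, 112.0], [-100.0, 33.0, 117.0], [-97.0, 30.0, 116.0], [-96.0, 31.0, 117.0], [-95.0, 35.0, 116.0], [-92.0, 30.0, 115.0], [-91.0, 30.0, 121.0], [-88.0, 31.0, 113.0], [-87.0, 31.0, 117.0], [-87.0, 32.0, 120.0], [-84.0, 31.0, 113.0], [-83.0, 31.0, 116.0], [-83.0, 32.0, 119.0], [-79.0, 32.0, 119.0], [-79.0, 29.0, 116.0], [-78.0, 30.0, 118.0], [-75.0, 31.0, 117.0], [-74.0, 29.0, 116.0], [-35.0, 28.0, 116.0], [65.0, 31.0, 102.0], [67.0, 30.0, 119.0], [67.0, 32.0, 101.0], [70.0, 31.0, 107.0], [70.0, 32.0, 115.0], [70.0, 27.0, 117.0], [70.0, 32.0, 112.0], [70.0, 33.0, 120.0], [71.0, 32.0, 106.0], [72.0, 29.0, 116.0], [72.0, 34.0, 104.0], [74.0, 32.0, 116.0], [74.0, 32.0, 113.0], [74.0, 31.0, 105.0], [75.0, 32.0, 110.0], [75.0, 32.0, 103.0], [77.0, 30.0, 119.0], [77.0, 31.0, 116.0], [78.0, 30.0, 104.0], [78.0, 32.0, 114.0], [78.0, 31.0, 110.0], [79.0, 27.0, 119.0], [79.0, 32.0, 104.0], [81.0, 
[... 2112 characters left out ...]
18.0], [82.0, 29.0, 121.0], [84.0, 28.0, 116.0], [85.0, 30.0, 117.0], [85.0, 31.0, 117.0], [88.0, 28.0, 117.0], [88.0, 31.0, 115.0], [88.0, 29.0, 117.0], [91.0, 28.0, 114.0], [92.0, 31.0, 116.0], [93.0, 29.0, 120.0], [94.0, 28.0, 113.0], [95.0, 29.0, 117.0], [95.0, 31.0, 117.0], [97.0, 28.0, 111.0], [98.0, 33.0, 117.0], [99.0, 31.0, 118.0], [99.0, 29.0, 118.0], [100.0, 29.0, 107.0], [101.0, 33.0, 117.0], [102.0, 33.0, 108.0], [103.0, 31.0, 119.0], [104.0, 29.0, 108.0], [104.0, 30.0, 112.0], [105.0, 30.0, 101.0]]
tile 2172 ((538.12744140625, -193.8445281982422), (115.62049865722656, 118.23201751708984), 77.7138671875) [ 0.54550709 -0.19948998  0.01152556]
[ 0.53607099 -0.18764796  0.01290462]
```

The crop shows the off-white cap with tabs at about 86° and -94° from world x, on the larger grey jar in the wooden block. Its centre is (484, 165) mm and its top is at 117 mm, which matches the expected 8+80+1+28. I'll move over it in stages.

```bash
python3 -m pendant '[[[0.19,-0.23,0,0,-1],[0.19,-0.23,0,0,-1],[0.19,-0.23,0,0,-1],[0.19,-0.23,0,0,-1],[0.19,-0.23,0,0,-1],[0.19,-0.23,0,0,-1],[0.19,-0.23,0,0,-1],[0.19,-0.23,0,0,-1],[0.19,-0.23,0,0,-1],[0,0,0,0,-1]]]' 20
```

```text
time: 1.5
ee_pos: [0.3597, -0.1817, 0.208]
ee_rot: [3.139, -0.004, 0.383]
contact_force: [0.6, -0.2, 0.4]
finger_gap: 0.0851
```

```bash
python3 -m pendant '[[[0.2,-0.23,0,0,-1],[0.2,-0.23,0,0,-1],[0.2,-0.23,0,0,-1],[0.2,-0.23,0,0,-1],[0.2,-0.23,0,0,-1],[0.2,-0.23,0,0,-1],[0.2,-0.23,0,0,-1],[0.2,-0.23,0,0,-1],[0,0,0,0,-1],[0,0,0,0,-1]]]'
python3 -m pendant '[[[0,0,0,0.04,-1],[0,0,0,0.04,-1],[0,0,0,0.04,-1],[0,0,0,0.025,-1],[0,0,0,0,-0.8],[0,0,0,0,-0.8],[0,0,0,0,-0.6],[0,0,0,0,-0.6],[0,0,0,0,-0.6],[0,0,0,0,-0.6]]]'
cat > st.py <<'E'
from h import *
import sys
s=[get_state()]
s=s[0];R=s["ee_rot"];print("p",np.round(np.array(s["ee_pos"])*1000,2),"rpy deg",np.degrees(R).round(2),"F",np.round(s["contact_force"],2),"T",np.round(s["ft_torque"],3),"gap",round(s["finger_gap"]*1000,2),"t",round(s["time"],2),"q6",round(s["q"][5],3))
if len(sys.argv)>2:
    from scipy.spatial.transform import Rotation as Ro
    t=np.array(list(map(float,sys.argv[1:4])));d=Ro.from_euler("xyz",R).inv().apply(t/1000-s["ee_pos"])
    print("tool shift mm",(d*1000).round(2),"norm",(d/.15).round(4))
    if len(sys.argv)>4: print("spin norm",-(float(sys.argv[4])-np.degrees(R[2]))/180)
E
python3 st.py 484.2 165.4 150 -4.1
```

```text
time: 2.5
ee_pos: [0.4877, 0.171, 0.2101]
ee_rot: [3.129, -0.011, 0.378]
contact_force: [-0.2, -0.4, -0.5]
finger_gap: 0.0855
time: 3.5
ee_pos: [0.4884, 0.161, 0.2105]
ee_rot: [3.133, -0.016, -0.099]
contact_force: [-0.4, 0.0, -0.2]
finger_gap: 0.0681
p [488.37 160.96 210.52] rpy deg [179.5  -0.9  -5.7] F [-0.37  0.01 -0.18] T [-0.003  0.006  0.044] gap 68.05 t 3.5 q6 1.847
tool shift mm [-5.54 -4.54 60.4 ] norm [-0.0369 -0.0303  0.4027]
spin norm -0.008893100644880553
```

```bash
python3 -m pendant '[[[-0.018,-0.015,0,-0.009,-0.8],[-0.018,-0.015,0.1,0,-0.8],[0,0,0.1,0,-0.8],[0,0,0.1,0,-0.8],[0,0,0.08,0,-0.8],[0,0,0,0,-0.8],[0,0,0,0,-0.8],[0,0,0,0,-0.8],[0,0,0,0,-0.8],[0,0,0,0,-0.8]]]'
python3 st.py 484.2 165.4 95 -4.1
python3 - <<'E'
from h import *
o=[]
for n,(u,v) in(("side",(312,230)),("top",(220,245))):
    p,d=snapshot(n);o.append(cv2.resize(p[v-45:v+45,u-45:u+45,::-1],None,fx=4.4,fy=4.4,interpolation=cv2.INTER_CUBIC))
cv2.imwrite("pics/hover.png",np.hstack(o))
E
```

```text
time: 4.5
ee_pos: [0.4826, 0.1673, 0.1486]
ee_rot: [3.133, -0.015, -0.065]
contact_force: [0.2, -0.7, 0.0]
finger_gap: 0.0769
p [482.63 167.25 148.6 ] rpy deg [179.49  -0.86  -3.72] F [ 0.24 -0.7   0.03] T [-0.029  0.027  0.032] gap 76.9 t 4.5 q6 1.828
tool shift mm [ 0.88  1.27 53.63] norm [0.0058 0.0085 0.3575]
spin norm 0.002086351144300666
```

View pics/hover.png

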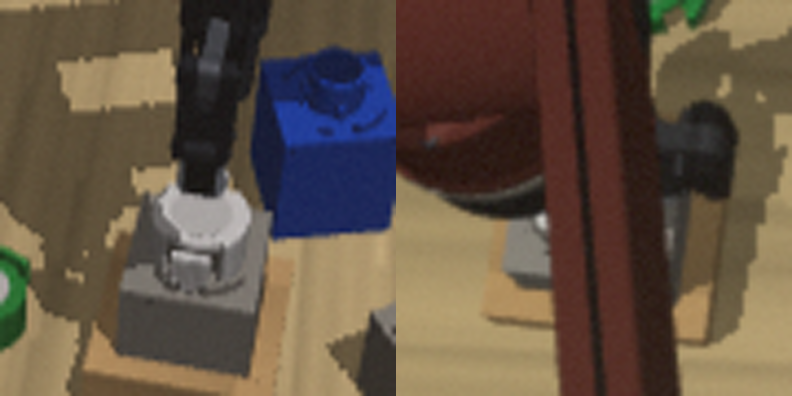

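The side view shows the finger above the cap at crop (205,185), in line with the tabs, and the cap still in place at (205,215). The top view is blocked by the arm. I'll descend.

```bash
python3 -m pendant '[[[0.004,0.005,0.08,0.002,-0.8],[0,0,0.08,0,-0.8],[0,0,0.08,0,-0.8],[0,0,0.06,0,-0.8],[0,0,0.03,0,-0.8],[0,0,0.02,0,-0.7],[0,0,0,0,-0.7],[0,0,0,0,-0.7],[0,0,0,0,-0.64],[0,0,0,0,-0.64]]]'
python3 st.py 484.2 165.4 94 -4.1
python3 - <<'E'
from h import *
u,v=312,230
p,d=snapshot("side");cv2.imwrite("pics/down.png",cv2.resize(p[v-45:v+45,u-45:u+45,::-1],None,fx=6,fy=6,interpolation=cv2.INTER_CUBIC))
E
```

```text
time: 5.6
ee_pos: [0.4838, 0.1657, 0.091]
ee_rot: [3.133, -0.014, -0.072]
contact_force: [-0.3, -0.5, 0.5]
finger_gap: 0.0702
p [483.82 165.66  91.02] rpy deg [179.48  -0.83  -4.13] F [-0.25 -0.47  0.52] T [ 0.006  0.08  -0.006] gap 70.17 t 5.6 q6 1.833
tool shift mm [ 0.44  0.26 -2.98] norm [ 0.0029  0.0017 -0.0198]
spin norm -0.00014606008477580584
```

View pics/down.png

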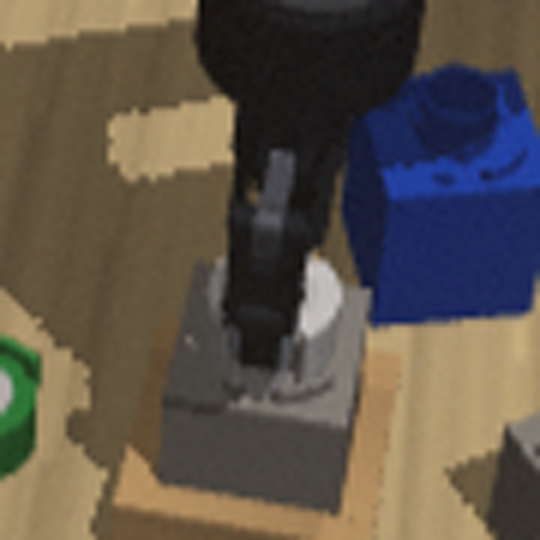

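The finger tip at crop (262,355) sits over the front tab (262,368), above the fence. I'll close stepwise and rise slightly to offset the pads' forward swing.

```bash
python3 -m pendant '[[[0.002,0.001,-0.013,0,-0.58],[0,0,-0.002,0,-0.56],[0,0,0,0,-0.54],[0,0,0,0,-0.52],[0,0,0,0,-0.5],[0,0,0,0,-0.48],[0,0,0,0,-0.48],[0,0,0,0,-0.48],[0,0,0,0,-0.48],[0,0,0,0,-0.48]]]' 20
python3 st.py 484.2 165.4 95 -4.1
```

```text
time: 6.65
ee_pos: [0.4847, 0.1656, 0.0943]
ee_rot: [3.133, -0.016, -0.072]
contact_force: [0.1, -0.2, -0.8]
finger_gap: 0.063
p [484.66 165.64  94.3 ] rpy deg [179.51  -0.92  -4.12] F [ 0.05 -0.18 -0.84] T [-0.006 -0.003  0.027] gap 62.98 t 6.65 q6 1.832
tool shift mm [-0.43  0.28 -0.7 ] norm [-0.0028  0.0019 -0.0047]
spin norm -0.00013417610764083026
```

```bash
python3 -m pendant '[[[0,0,0,0,-0.44],[0,0,-0.002,0,-0.41],[0,0,-0.002,0,-0.38],[0,0,-0.002,0,-0.35],[0,0,-0.002,0,-0.32],[0,0,-0.002,0,-0.29],[0,0,-0.001,0,-0.26],[0,0,0,0,-0.22],[0,0,0,0,-0.22],[0,0,0,0,-0.22]]]' 20
python3 st.py 484.2 165.4 95 -4.1
```

```text
time: 7.65
ee_pos: [0.4846, 0.1656, 0.0961]
ee_rot: [3.133, -0.016, -0.072]
contact_force: [-0.3, 0.9, -0.4]
finger_gap: 0.0523
p [484.63 165.64  96.11] rpy deg [179.51  -0.92  -4.13] F [-0.32  0.87 -0.42] T [ 0.008 -0.004 -0.027] gap 52.35 t 7.65 q6 1.832
tool shift mm [-0.43  0.26  1.11] norm [-0.0029  0.0017  0.0074]
spin norm -0.00016577754740802042
```

```bash
python3 -m pendant '[[[0,0,0,0,-0.18],[0,0,0,0,-0.14],[0,0,0,0,-0.1],[0,0,0,0,-0.1],[0,0,0,0,-0.1],[0,0,0,0,-0.1],[0,0,0,0,-0.1],[0,0,0,0,-0.1],[0,0,0,0,-0.1],[0,0,0,0,-0.1]]]' 20
python3 st.py 484.2 165.4 95 -4.1
python3 - <<'E'
from h import *
u,v=312,230
p,d=snapshot("side");cv2.imwrite("pics/grip.png",cv2.resize(p[v-45:v+45,u-45:u+45,::-1],None,fx=6,fy=6,interpolation=cv2.INTER_CUBIC))
E
```

```text
time: 8.65
ee_pos: [0.4846, 0.1656, 0.0961]
ee_rot: [3.133, -0.016, -0.072]
contact_force: [-0.4, -0.2, 0.3]
finger_gap: 0.0464
p [484.6  165.65  96.07] rpy deg [179.51  -0.91  -4.13] F [-0.35 -0.19  0.25] T [ 0.007 -0.003 -0.007] gap 46.43 t 8.65 q6 1.832
tool shift mm [-0.39  0.27  1.06] norm [-0.0026  0.0018  0.0071]
spin norm -0.00014831489505723203
```

View pics/grip.png

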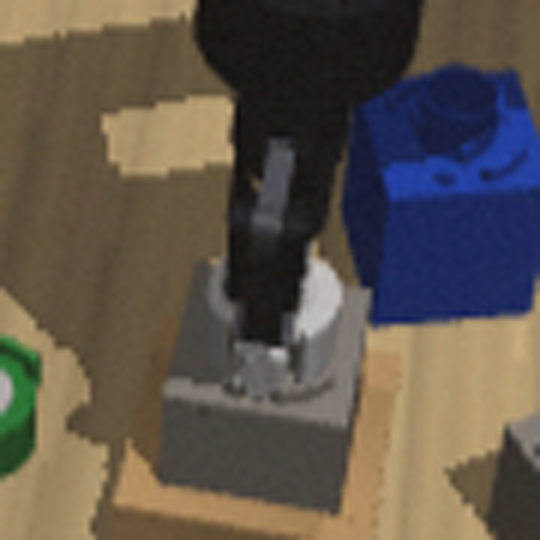

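```bash
python3 - <<'E'
from h import *
c=calibration("side");C=np.array([484.4,165.5])/1000;a=np.radians(85.9);e=np.array([np.cos(a),np.sin(a)])
for nm,r,z in(("tabtop out",32,117),("tabtop in",27,117),("tabbot out",32,97),("tabbot in",27,97),("tip r27 z101",27,101),("r23 z101",23,101),("tip back r41 z101",41,101),("back r37 z101",37,101),("r27z112",27,112)):
    u,v=proj([*(C+e*r/1000),z/1000],c);print(nm,round((u-267)*6),round((v-185)*6))
p,d=snapshot("side");P=cloud(d,c)
for v in range(228,256,1):
    q=P[v,308:314];q=q[~np.isnan(q[:,0])]
    if len(q): 
        q=np.median(q,0)*1000;print(v,(v-185)*6,q.round(0),"r",round((q[:2]-C*1000)@e,1))
E
```

```text
tabtop out 257 358
tabtop in 259 347
tabbot out 254 393
tabbot in 256 383
tip r27 z101 257 376
r23 z101 259 368
tip back r41 z101 250 404
back r37 z101 252 396
r27z112 259 356
228 258 [488. 226. 201.] r 60.2
229 264 [487. 227. 199.] r 61.6
230 270 [487. 225. 194.] r 59.6
231 276 [487. 220. 185.] r 54.2
232 282 [487. 216. 179.] r 50.8
233 288 [487. 218. 177.] r 52.4
234 294 [487. 218. 175.] r 53.0
235 300 [487. 219. 172.] r 53.2
236 306 [487. 201. 150.] r 35.8
237 312 [487. 201. 146.] r 35.1
238 318 [486. 201. 143.] r 35.3
239 324 [486. 199. 138.] r 33.9
240 330 [486. 200. 135.] r 34.5
241 336 [486. 200. 132.] r 34.1
242 342 [486. 192. 119.] r 26.5
243 348 [486. 195. 119.] r 29.3
244 354 [485. 196. 118.] r 30.4
245 360 [485. 195. 113.] r 29.5
246 366 [485. 196. 111.] r 30.4
247 372 [485. 196. 107.] r 30.2
248 378 [485. 196. 104.] r 30.0
249 384 [484. 194.  98.] r 28.4
250 390 [483. 194.  94.] r 28.0
251 396 [484. 193.  90.] r 27.4
252 402 [484. 196.  90.] r 30.0
253 408 [483. 198.  89.] r 32.1
254 414 [483. 198.  85.] r 32.4
255 420 [484. 199.  83.] r 33.3
```

```bash
python3 - <<'E'
import cv2,numpy as np
o=[]
for n in("down","grip"):
    k=cv2.resize(cv2.imread(f"pics/{n}.png"),(90,90),interpolation=cv2.INTER_AREA)[32:72,25:65]
    k=np.clip(k.astype(float)*1.8,0,255).astype(np.uint8)
    o.append(cv2.resize(k,(400,400),interpolation=cv2.INTER_NEAREST))
z=np.load("pics/side0.npz")["p"][185+32:185+72,267+25:267+65,::-1]
o=[cv2.resize(np.clip(z*1.3,0,255).astype(np.uint8),(400,400),interpolation=cv2.INTER_NEAREST)]+o
cv2.imwrite("pics/cmp.png",cv2.resize(np.hstack(o),(798,266)))
E
```

```text
(no output)
```

View pics/cmp.png

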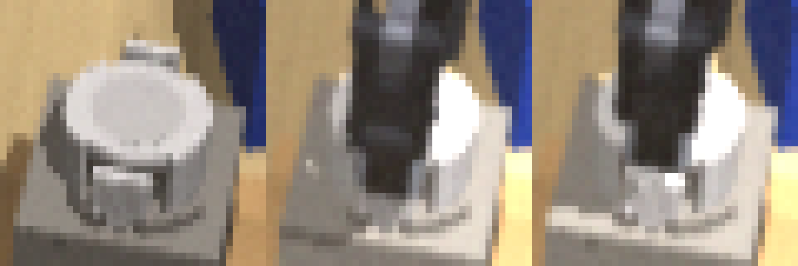

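```bash
python3 - <<'E'
from h import *
c=calibration("side");C=np.array([484.4,165.5])/1000;a=np.radians(85.9);e=np.array([np.cos(a),np.sin(a)]);f=np.array([-e[1],e[0]])
p,d=snapshot("side");P=cloud(d,c)
np.savez("pics/grip.npz",p=p,d=d)
for v in range(160,244,2):
    q=P[v,300:322];k=~np.isnan(q[:,0]);q=q[k]*1000
    # dark ones
    dk=p[v,300:322][k].sum(1)<150;q=q[dk]
    if len(q): 
        q=np.median(q,0);print(v,q.round(0),"r",round((q[:2]-C*1000)@e,1),len(dk),dk.sum())
E
python3 st.py; python3 -c "
from cell import *
s=get_state();print(s.keys(), [float(x) for x in s['ee_pos']])
import cell;print([x for x in dir(cell) if x[0]!='_'])"
```

```text
160 [499. 202. 355.] r 37.7 22 20
162 [499. 199. 347.] r 34.3 22 22
164 [498. 199. 343.] r 34.9 22 21
166 [498. 200. 339.] r 35.6 22 21
168 [497. 200. 334.] r 35.4 22 20
170 [494. 202. 331.] r 37.1 21 18
172 [496. 202. 327.] r 37.6 22 16
174 [492. 203. 323.] r 38.1 22 16
176 [490. 202. 318.] r 37.0 22 14
178 [513. 183. 294.] r 19.9 22 6
180 [510. 188. 293.] r 24.3 21 8
182 [507. 193. 293.] r 29.5 22 11
184 [499. 196. 292.] r 31.6 22 19
186 [496. 200. 290.] r 35.4 22 22
188 [495. 201. 285.] r 35.7 22 22
190 [496. 201. 281.] r 36.1 21 21
192 [495. 201. 275.] r 36.2 22 22
194 [493. 201. 270.] r 36.0 22 21
196 [492. 201. 265.] r 36.2 21 20
198 [490. 202. 262.] r 37.0 22 18
200 [488. 201. 255.] r 35.9 22 16
202 [487. 201. 250.] r 36.0 22 16
204 [487. 201. 245.] r 36.0 22 16
206 [486. 201. 239.] r 35.4 22 16
208 [483. 202. 234.] r 36.4 22 13
210 [491. 202. 230.] r 36.5 21 11
212 [480. 196. 219.] r 30.0 22 11
214 [486. 190. 206.] r 24.7 21 10
216 [480. 191. 199.] r 25.5 22 11
218 [480. 191. 194.] r 25.2 22 12
220 [479. 226. 225.] r 59.9 22 12
222 [480. 229. 222.] r 63.1 22 11
224 [485. 231. 219.] r 65.7 21 13
226 [487. 230. 211.] r 64.8 22 13
228 [487. 227. 201.] r 61.1 22 13
230 [486. 225. 194.] r 59.5 22 13
232 [488. 216. 179.] r 50.6 22 13
234 [487. 218. 175.] r 53.0 22 12
236 [486. 201. 149.] r 35.7 22 9
238 [488. 201. 143.] r 36.0 22 7
240 [487. 200. 135.] r 34.6 22 7
242 [484. 187. 115.] r 21.8 22 4
p [484.64 165.63  96.1 ] rpy deg [179.51  -0.92  -4.13] F [-0.76  0.2   0.38] T [ 0.008  0.004 -0.023] gap 46.64 t 8.8 q6 1.832
dict_keys(['time', 'q', 'dq', 'joint_efforts', 'ee_pos', 'ee_rot', 'contact_force', 'ft_torque', 'finger_gap']) [0.4846363334781348, 0.1656342136396981, 0.09609783515396755]
['PlanningError', 'calibration', 'get_state', 'masks_of', 'search_frame', 'sign_off', 'snapshot', 'tcp_to_grasp']
```

View pics/low.png

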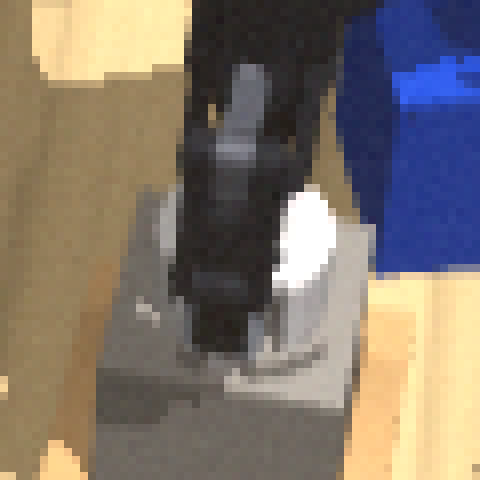

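```bash
python3 - <<'E'
from h import *
c=calibration("side");C=np.array([484.4,165.5])/1000;a=np.radians(85.9);e=np.array([np.cos(a),np.sin(a)])
p,d=snapshot("side");P=cloud(d,c)
P0=cloud(np.load("pics/side0.npz")["d"],c)
for v in range(240,258):
    f=lambda P:" ".join("%3d/%3d"%(((P[v,u,:2]-C)@e*1000) if P[v,u,2]==P[v,u,2] else 0,P[v,u,2]*1000 if P[v,u,2]==P[v,u,2] else 0) for u in range(302,318))
    print(v,f(P))
print()
for v in range(236,256):
    print(v,f(P0))
E
```

```text
240  13/106  70/172  66/168  68/171  66/169  66/170  68/172  67/171  67/172  65/171  65/171  69/176  67/174  63/170  18/120  14/116
241  13/103  70/169  68/167  68/168  68/168  68/169  67/169  65/166  69/172  67/170  68/171  69/173  68/173  65/170  15/113  16/115
242  13/ 99  16/103  14/102  67/163  68/165  67/164  68/166   0/  0  68/168  69/169  68/168  67/168  69/170  65/167  10/104  17/112
243  12/ 95  17/100  18/102  42/131  50/141  49/141  48/140  50/143  66/162  68/164  67/165  68/165  67/165  11/101  10/100  15/107
244  13/ 93  17/ 97  17/ 98  43/129  48/135  48/137  49/138  46/135  49/139  48/138  50/141  42/132  42/133  11/ 97   9/ 96  15/104
245  13/ 89  16/ 93  15/ 92  43/125  50/134  50/136  51/137  51/138  50/137  51/139  50/138  43/131  42/130  10/ 93   8/ 91  16/101
246  16/ 89  18/ 92  16/ 90  43/122  50/131  49/131  47/129  46/129  50/134  51/135  50/135  44/128  41/126  11/ 90   7/ 87  17/ 99
247  19/ 89  18/ 88  19/ 90  42/119  49/127  50/129  49/128  47/127  47/127  49/130  49/130  43/123  42/123  13/ 89  13/ 90  18/ 96
248  23/ 90  21/ 88  26/ 95  29/100  41/114 
[... 3216 characters left out ...]
  25/ 93  27/ 95  28/ 97  27/ 97  26/ 96
251  31/ 90  32/ 91  31/ 91  28/ 87  30/ 90  29/ 90  27/ 89  27/ 89  27/ 90  28/ 91  28/ 92  28/ 93  29/ 95  27/ 93  25/ 91  25/ 91
252  32/ 87  34/ 90  33/ 90  34/ 91  32/ 90  31/ 89  29/ 88  30/ 89  30/ 90  29/ 89  27/ 88  27/ 88  26/ 87  27/ 90  26/ 89  25/ 88
253  33/ 85  32/ 85  30/ 83  33/ 87  34/ 88  34/ 89  33/ 88  33/ 89  34/ 91  33/ 91  33/ 91  30/ 88  31/ 89  31/ 90  30/ 90  27/ 87
254  33/ 82  32/ 80  32/ 82  33/ 84  32/ 83  32/ 84  31/ 83  31/ 84  33/ 87  32/ 86  30/ 85  33/ 89  34/ 91  32/ 88  31/ 88  32/ 90
255  33/ 78  35/ 81  33/ 80  33/ 80  34/ 82  32/ 80  32/ 81  33/ 82  32/ 81  31/ 82   0/  0  33/ 84  33/ 85  31/ 84  34/ 88  33/ 87
```

The finger is dark with a light pad (22 mm wide, r≈42 mm). The pad's lower edge is at z≈115 while the reported TCP is at 82.5, so the tips really sit about 20 mm higher than the TCP figure implies. The earlier closing therefore passed above the cap and touched nothing. The tab was measured unmoved, at r≈31. I'll go lower and check.

```bash
python3 -m pendant '[[[0,0,0.03,0,-0.8],[0,0,0.03,0,-0.8],[0,0,0.02,0,-0.8],[0,0,0.01,0,-0.8],[0,0,0,0,-0.7],[0,0,0,0,-0.7],[0,0,0,0,-0.66],[0,0,0,0,-0.66],[0,0,0,0,-0.66],[0,0,0,0,-0.66]]]' 20
python3 st.py 484.4 165.5 70 -4.1
cat > look2.py <<'E'
from h import *
c=calibration("side");C=np.array([484.4,165.5])/1000;a=np.radians(85.9);e=np.array([np.cos(a),np.sin(a)])
p,d=snapshot("side");P=cloud(d,c)
for v in range(244,258):
    print(v," ".join("%3d/%3d"%(((P[v,u,:2]-C)@e*1000) if P[v,u,2]==P[v,u,2] else 0,P[v,u,2]*1000 if P[v,u,2]==P[v,u,2] else 0) for u in range(303,317)))
E
python3 look2.py
```

```text
time: 10.9
ee_pos: [0.4851, 0.1654, 0.0684]
ee_rot: [3.133, -0.016, -0.072]
contact_force: [-0.0, 0.5, -0.4]
finger_gap: 0.0706
p [485.15 165.41  68.42] rpy deg [179.51  -0.93  -4.12] F [-0.03  0.53 -0.36] T [-0.047  0.006 -0.044] gap 70.64 t 10.9 q6 1.833
tool shift mm [-0.73 -0.02 -1.59] norm [-0.0048 -0.0002 -0.0106]
spin norm -0.0001302100691115952
244  65/154  65/154  64/153  64/154  62/153  62/153  62/154  62/154  62/155  66/160  66/161  64/159  60/154  11/ 98
245  65/151  64/151  66/153  65/153  64/152  64/152  64/153  65/154  63/153  65/156  66/157  67/159  10/ 93   8/ 92
246  17/ 90  16/ 90  63/146  64/148  64/148  64/149  65/150  67/153  65/152  65/152  65/153  61/149  11/ 91   8/ 88
247  19/ 90  38/113  40/116  46/124  46/124  46/124  49/129  62/145  64/148  64/148  67/152  38/119  14/ 90  12/ 89
248  22/ 90  39/111  38/110  46/120  48/123  47/123  45/120  47/124  48/125  45/122  39/116  38/115  17/ 91  15/ 89
249  24/ 89  39/107  38/107  46/117  47/118  48/120  46/119  46/119  46/120  40/113  37/110  36/109  23/ 94  24/ 96
250  26/ 88  41/106  39/105  47/114  47/115  44/1
[... 178 characters left out ...]
/ 92
252  32/ 87  32/ 88  32/ 89  32/ 90  31/ 90  43/104  45/107  45/108  47/112  40/103  41/105   0/  0  28/ 90  27/ 89
253  34/ 87  33/ 87  33/ 87  33/ 87  34/ 89  32/ 88  33/ 89  32/ 89  34/ 92  32/ 91  32/ 90  32/ 91  28/ 87  31/ 91
254  29/ 77  33/ 83  33/ 84  33/ 84  34/ 85  34/ 87  33/ 85  34/ 87  32/ 86  32/ 87  33/ 88  34/ 90  34/ 91  32/ 89
255  33/ 78  34/ 81  33/ 80  31/ 79  34/ 82  32/ 80  34/ 83  32/ 82  33/ 84  32/ 82  31/ 83  33/ 86  32/ 84  33/ 87
256  31/ 73  30/ 72  31/ 73  34/ 79  32/ 76  32/ 78  35/ 81  32/ 78  32/ 79  32/ 80  30/ 78  32/ 81  32/ 82  32/ 82
257  35/ 74  34/ 73  32/ 72  32/ 72  31/ 72  33/ 74  33/ 75  34/ 77  33/ 77  32/ 76  32/ 77  31/ 76  33/ 79  31/ 78
```

The pad tips are now at z≈102 beside the tab (97–117), which is good. I'll close in small steps, rising slightly.

```bash
python3 -m pendant '[[[-0.004,0,-0.008,0,-0.6],[0,0,0,0,-0.57],[0,0,0,0,-0.54],[0,0,0,0,-0.52],[0,0,-0.002,0,-0.5],[0,0,-0.002,0,-0.48],[0,0,-0.002,0,-0.46],[0,0,-0.002,0,-0.44],[0,0,-0.001,0,-0.42],[0,0,0,0,-0.42]]]' 20
python3 st.py 484.4 165.5 71 -4.1
python3 -m pendant '[[[0,0,-0.002,0,-0.4],[0,0,-0.002,0,-0.38],[0,0,-0.002,0,-0.36],[0,0,-0.001,0,-0.34],[0,0,0,0,-0.32],[0,0,0,0,-0.3],[0,0,0,0,-0.28],[0,0,0,0,-0.25],[0,0,0,0,-0.22],[0,0,0,0,-0.22]]]' 20
python3 st.py 484.4 165.5 72 -4.1;python3 look2.py
```

```text
time: 11.95
ee_pos: [0.4841, 0.1654, 0.0709]
ee_rot: [3.133, -0.016, -0.072]
contact_force: [0.1, -0.4, 0.0]
finger_gap: 0.0609
p [484.1  165.41  70.88] rpy deg [179.5   -0.89  -4.12] F [ 0.14 -0.43  0.03] T [-0.017  0.002 -0.01 ] gap 60.87 t 11.95 q6 1.833
tool shift mm [ 0.3  -0.11 -0.11] norm [ 0.002  -0.0008 -0.0008]
spin norm -0.00013059637208384284
time: 12.95
ee_pos: [0.4843, 0.1655, 0.0727]
ee_rot: [3.133, -0.016, -0.072]
contact_force: [-0.6, -0.7, 0.4]
finger_gap: 0.053
p [484.3  165.49  72.71] rpy deg [179.51  -0.92  -4.12] F [-0.6  -0.68  0.36] T [-0.015  0.154  0.05 ] gap 53.03 t 12.95 q6 1.833
tool shift mm [ 0.09 -0.03  0.71] norm [ 0.0006 -0.0002  0.0048]
spin norm -0.00011522187242898082
244  18/ 98  16/ 97  30/114  30/115  39/126  37/124  38/126  37/125  37/125  55/148  55/148  56/149  31/121  11/ 99
245  17/ 94  15/ 92  29/109  30/111  36/119  37/121  36/120  36/121  39/125  37/123  35/121  32/118  31/117  10/ 94
246  16/ 90  16/ 90  32/109  30/108   0/  0  40/120  38/120  39/120  37/119  38/121  31/113  31/113  24/106  12/ 93
247  22/ 93  18/ 89  30/104  31/106  3
[... 537 characters left out ...]
/ 90
252  33/ 89  32/ 89  33/ 90  32/ 90  30/ 89  30/ 89  29/ 89  28/ 88  28/ 88  27/ 88  29/ 90  28/ 90  26/ 88  28/ 90
253  33/ 86  33/ 86  30/ 84  33/ 87  33/ 89  32/ 88  31/ 87  34/ 92  33/ 91  32/ 90  31/ 90  30/ 89  28/ 87  30/ 91
254  33/ 82  33/ 83  31/ 81  34/ 85  32/ 84  31/ 83  34/ 87  32/ 85  33/ 87  32/ 87  32/ 87  30/ 86  33/ 89  32/ 89
255  32/ 77  34/ 81  33/ 80  33/ 81  34/ 82  34/ 83  30/ 79  33/ 83  34/ 85  33/ 84  32/ 84  32/ 85  33/ 86  33/ 87
256  31/ 73  34/ 78  34/ 78  32/ 76  34/ 78  34/ 79  34/ 80  33/ 80  32/ 79  32/ 80  33/ 81  32/ 81  33/ 82  31/ 81
257  31/ 69  33/ 72  31/ 70  33/ 73  32/ 73  34/ 76  32/ 74  33/ 76  33/ 77  32/ 76  31/ 76  33/ 79  33/ 79  31/ 77
```

```bash
python3 -m pendant '[[[0,0,0,0,-0.18],[0,0,0,0,-0.1],[0,0,0,0,-0.1],[0,0,0,0,-0.1],[0,0,0,0,-0.1],[0,0,0,0,-0.1],[0,0,0,-0.004,-0.1],[0,0,0,-0.004,-0.1],[0,0,0,-0.004,-0.1],[0,0,0,-0.004,-0.1]]]' 20
python3 st.py 484.4 165.5 72 -4.1
```

```text
time: 14.0
ee_pos: [0.4849, 0.1655, 0.0727]
ee_rot: [3.132, -0.017, -0.018]
contact_force: [0.3, 0.4, 1.1]
finger_gap: 0.0532
p [484.87 165.53  72.74] rpy deg [179.47  -0.96  -1.01] F [0.29 0.44 1.09] T [ 0.039  0.013 -0.015] gap 53.18 t 14.0 q6 1.779
tool shift mm [-0.48  0.03  0.73] norm [-0.0032  0.0002  0.0049]
spin norm 0.017167842080538655
```

Gripped at 53 mm with both tabs in, and the first 3° turned freely. I'll continue to about 25°.

```bash
python3 -m pendant '[[[0,0,0,-0.012,-0.1],[0,0,0,-0.012,-0.1],[0,0,0,-0.012,-0.1],[0,0,0,-0.012,-0.1],[0,0,0,-0.012,-0.1],[0,0,0,-0.012,-0.1],[0,0,0,-0.012,-0.1],[0,0,0,-0.012,-0.1],[0,0,0,-0.012,-0.1],[0,0,0,0,-0.1]]]'
python3 st.py 484.4 165.5 72.7
python3 - <<'E'
from h import *
p,d=snapshot("side");u,v=312,235
k=np.clip(p[v-30:v+30,u-30:u+30,::-1]*1.5,0,255).astype(np.uint8)
cv2.imwrite("pics/turn1.png",cv2.resize(k,(480,480),interpolation=cv2.INTER_NEAREST))
E
```

```text
time: 15.0
ee_pos: [0.485, 0.1659, 0.0728]
ee_rot: [3.128, -0.013, 0.342]
contact_force: [-0.3, -1.1, 2.7]
finger_gap: 0.0532
p [485.01 165.92  72.81] rpy deg [179.21  -0.74  19.57] F [-0.31 -1.06  2.7 ] T [-0.035  0.093 -0.036] gap 53.21 t 15.0 q6 1.419
tool shift mm [-0.72  0.19  0.1 ] norm [-0.0048  0.0013  0.0007]
```

View pics/turn1.png

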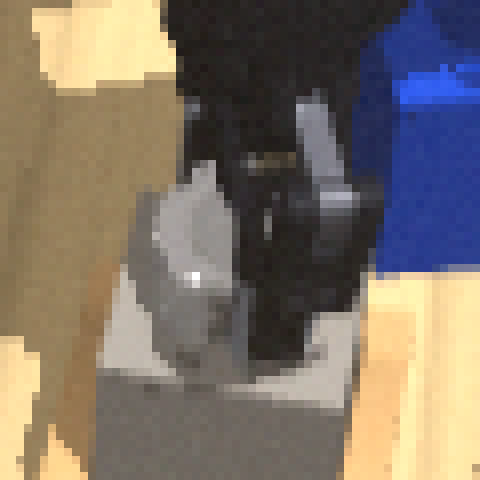

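The cap and gripper have turned about 24° while the jar's edges are unchanged. From here I go in small steps, watching the torque.

```bash
python3 -m pendant '[[[-0.002,0,-0.001,-0.004,-0.1],[-0.001,0,0,-0.004,-0.1],[0,0,0,-0.004,-0.1],[0,0,0,-0.004,-0.1],[0,0,0,-0.004,-0.1],[0,0,0,-0.004,-0.1],[0,0,0,-0.004,-0.1],[0,0,0,-0.004,-0.1],[0,0,0,-0.004,-0.1],[0,0,0,0,-0.1]]]'
python3 st.py 484.4 165.5 72.7
python3 -m pendant '[[[0,0,0,-0.003,-0.1],[0,0,0,-0.003,-0.1],[0,0,0,-0.003,-0.1],[0,0,0,-0.003,-0.1],[0,0,0,-0.003,-0.1],[0,0,0,-0.003,-0.1],[0,0,0,-0.003,-0.1],[0,0,0,-0.003,-0.1],[0,0,0,-0.003,-0.1],[0,0,0,0,-0.1]]]'
python3 st.py 484.4 165.5 72.7
```

```text
time: 16.05
ee_pos: [0.4849, 0.1658, 0.0729]
ee_rot: [3.126, -0.012, 0.462]
contact_force: [0.7, -0.1, 0.5]
finger_gap: 0.0529
p [484.94 165.75  72.85] rpy deg [179.11  -0.69  26.47] F [ 0.72 -0.06  0.52] T [ 0.009 -0.105  0.009] gap 52.87 t 16.05 q6 1.298
tool shift mm [-0.6  -0.02  0.14] norm [-0.004  -0.0001  0.001 ]
time: 17.05
ee_pos: [0.4849, 0.1658, 0.0729]
ee_rot: [3.125, -0.01, 0.555]
contact_force: [0.7, 0.1, -0.2]
finger_gap: 0.0532
p [484.93 165.77  72.88] rpy deg [179.05  -0.6   31.77] F [ 0.65  0.12 -0.24] T [-0.018 -0.088 -0.015] gap 53.2 t 17.05 q6 1.206
tool shift mm [-0.6  -0.05  0.17] norm [-0.004  -0.0003  0.0011]
```

```bash
cat > av.py <<'E'
from h import *
L=[]
for i in range(3):
    s=get_state();L.append([s["ft_torque"][2],s["joint_efforts"][5],s["contact_force"][2],np.degrees(s["ee_rot"][2])])
    snapshot("side")
print("Tz,q6eff,Fz,yaw",np.round(L,3).tolist(),"mean",np.mean(L,0).round(3))
E
python3 av.py
python3 -m pendant '[[[0,0,0,-0.003,-0.1],[0,0,0,-0.003,-0.1],[0,0,0,-0.003,-0.1],[0,0,0,-0.003,-0.1],[0,0,0,-0.003,-0.1],[0,0,0,-0.003,-0.1],[0,0,0,-0.003,-0.1],[0,0,0,-0.003,-0.1],[0,0,0,-0.003,-0.1],[0,0,0,-0.003,-0.1]]]'
python3 av.py
```

```text
Tz,q6eff,Fz,yaw [[-0.015, -0.099, -0.244, 31.775], [-0.01, -0.049, 0.91, 31.756], [0.011, -0.033, 1.273, 31.748]] mean [-5.000e-03 -6.000e-02  6.460e-01  3.176e+01]
time: 18.2
ee_pos: [0.485, 0.1658, 0.0729]
ee_rot: [3.124, -0.009, 0.656]
contact_force: [0.2, -1.2, -0.4]
finger_gap: 0.0531
Tz,q6eff,Fz,yaw [[0.026, 0.123, -0.446, 37.605], [-0.028, 0.034, -0.218, 37.636], [0.061, -0.117, 1.084, 37.582]] mean [2.0000e-02 1.3000e-02 1.4000e-01 3.7608e+01]
```

```bash
python3 -m pendant '[[[-0.002,0,0,-0.003,-0.1],[0,0,0,-0.003,-0.1],[0,0,0,-0.003,-0.1],[0,0,0,-0.003,-0.1],[0,0,0,-0.003,-0.1],[0,0,0,-0.003,-0.1],[0,0,0,-0.003,-0.1],[0,0,0,-0.003,-0.1],[0,0,0,-0.003,-0.1],[0,0,0,0,-0.1]]]'
python3 av.py
```

```text
time: 19.35
ee_pos: [0.4847, 0.1656, 0.0729]
ee_rot: [3.124, -0.007, 0.747]
contact_force: [-0.2, -0.6, -0.2]
finger_gap: 0.0531
Tz,q6eff,Fz,yaw [[-0.14, -0.24, -0.161, 42.812], [-0.175, -0.19, 0.188, 42.797], [-0.142, -0.172, 0.052, 42.785]] mean [-1.5200e-01 -2.0100e-01  2.6000e-02  4.2798e+01]
```

```bash
python3 -m pendant '[[[0,0,0,-0.003,-0.1],[0,0,0,-0.003,-0.1],[0,0,0,-0.003,-0.1],[0,0,0,-0.003,-0.1],[0,0,0,-0.003,-0.1],[0,0,0,-0.003,-0.1],[0,0,0,-0.003,-0.1],[0,0,0,-0.003,-0.1],[0,0,0,0,-0.1],[0,0,0,0,-0.1]]]'
python3 av.py
```

```text
time: 20.5
ee_pos: [0.4847, 0.1656, 0.0729]
ee_rot: [3.123, -0.006, 0.828]
contact_force: [0.2, 0.5, 0.1]
finger_gap: 0.0528
Tz,q6eff,Fz,yaw [[-0.278, -0.255, 0.119, 47.462], [-0.26, -0.246, 1.128, 47.465], [-0.252, -0.248, 1.077, 47.462]] mean [-0.263 -0.25   0.775 47.463]
```

The stop is reached: torque rose to 0.15 N m, then 0.26 N m, still under the hard limit. I should have read the first value before sending the second call. I'll ease back about 2.5°, well inside the free-lift range, and then lift slowly.

```bash
python3 -m pendant '[[[0,0,0,0.004,-0.1],[0,0,0,0.004,-0.1],[0,0,0,0.004,-0.1],[0,0,0,0.003,-0.1],[0,0,0,0,-0.1],[0,0,-0.004,0,-0.1],[0,0,-0.004,0,-0.1],[0,0,-0.004,0,-0.1],[0,0,-0.004,0,-0.1],[0,0,0,0,-0.1]]]'
python3 av.py; python3 st.py
```

```text
time: 21.65
ee_pos: [0.4839, 0.1655, 0.0736]
ee_rot: [3.124, -0.006, 0.777]
contact_force: [1.9, 0.3, -3.7]
finger_gap: 0.0528
Tz,q6eff,Fz,yaw [[-0.216, -0.149, -3.714, 44.54], [-0.178, -0.149, -3.424, 44.54], [-0.165, -0.149, -4.505, 44.54]] mean [-0.186 -0.149 -3.881 44.54 ]
p [483.95 165.47  73.74] rpy deg [179.    -0.32  44.54] F [ 1.46  0.42 -4.05] T [ 0.064 -0.423 -0.146] gap 53.34 t 21.8 q6 0.982
```

Still against the stop's spring, with rubbing. I'll ease back to just before first touch (yaw≈40°) and retry the lift.

```bash
python3 -m pendant '[[[0,0,0.002,0.004,-0.1],[0,0,0,0.004,-0.1],[0,0,0,0.004,-0.1],[0,0,0,0.004,-0.1],[0,0,0,0.004,-0.1],[0,0,0,0.004,-0.1],[0,0,0,0,-0.1],[0,0,0,0,-0.1],[0,0,0,0,-0.1],[0,0,0,0,-0.1]]]'
python3 av.py; python3 st.py 484.4 165.5 74
```

```text
time: 22.8
ee_pos: [0.484, 0.1656, 0.0745]
ee_rot: [3.124, -0.007, 0.696]
contact_force: [0.3, 1.4, -2.0]
finger_gap: 0.0529
Tz,q6eff,Fz,yaw [[0.03, 0.0, -1.958, 39.883], [0.02, -0.001, -0.965, 39.883], [0.007, -0.003, -0.482, 39.881]] mean [ 1.9000e-02 -1.0000e-03 -1.1350e+00  3.9882e+01]
p [483.97 165.59  74.47] rpy deg [179.02  -0.4   39.88] F [ 0.81  0.08 -0.26] T [ 0.036 -0.166  0.02 ] gap 52.59 t 22.95 q6 1.064
tool shift mm [0.27 0.33 0.47] norm [0.0018 0.0022 0.0032]
```

Torque is now zero, and Fz is about the cap's weight. I'll lift slowly, keeping it centred.

```bash
python3 -m pendant '[[[0.002,0.002,-0.004,0,-0.1],[0,0,-0.006,0,-0.1],[0,0,-0.006,0,-0.1],[0,0,-0.006,0,-0.1],[0,0,-0.006,0,-0.1],[0,0,-0.006,0,-0.1],[0,0,-0.006,0,-0.1],[0,0,0,0,-0.1],[0,0,0,0,-0.1],[0,0,0,0,-0.1]]]'
python3 av.py; python3 st.py 484.4 165.5 80
python3 look.py lift1 >/dev/null
```

```text
time: 23.95
ee_pos: [0.484, 0.1656, 0.0811]
ee_rot: [3.125, -0.006, 0.696]
contact_force: [0.0, 0.7, -1.4]
finger_gap: 0.0531
Tz,q6eff,Fz,yaw [[0.018, 0.001, -1.419, 39.884], [0.023, 0.001, -0.554, 39.882], [-0.014, 0.001, -0.745, 39.881]] mean [ 9.0000e-03  1.0000e-03 -9.0600e-01  3.9882e+01]
p [484.08 165.59  81.09] rpy deg [179.04  -0.38  39.89] F [-0.09  1.   -0.04] T [ 0.089 -0.08   0.066] gap 53.12 t 24.1 q6 1.064
tool shift mm [0.18 0.26 1.1 ] norm [0.0012 0.0017 0.0073]
```

View pics/lift1.png

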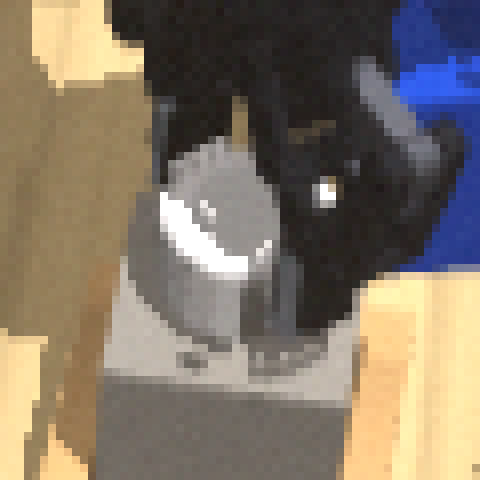

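The cap has risen about 8 mm with Fz ≈ -0.9 N (cap only). The jar's front edge (crop y≈372) is unchanged. I'll keep lifting.

```bash
python3 -m pendant '[[[0.001,0.001,-0.01,0,-0.1],[0,0,-0.02,0,-0.1],[0,0,-0.03,0,-0.1],[0,0,-0.04,0,-0.1],[0,0,-0.06,0,-0.1],[0,0,-0.08,0,-0.1],[0,0,-0.1,0,-0.1],[0,0,-0.1,0,-0.1],[0,0,-0.1,0,-0.1],[0,0,0,0,-0.1]]]'
python3 st.py 538 -195 160
python3 - <<'E'
from h import *
p,d=snapshot("side");cv2.imwrite("pics/up.png",p[:,:,::-1])
P=cloud(d,calibration("side"))
q,e=snapshot("top");np.savez("pics/up.npz",p=q,d=e);cv2.imwrite("pics/up_top.png",q[:,:,::-1])
R=P[205:290,280:345].reshape(-1,3)
for nm,PP in(("side",R),("top",cloud(e,calibration("top"))[205:285,185:255].reshape(-1,3))):
  for a,b in((.084,.092),(.032,.04)):
    m=(PP[:,2]>a)&(PP[:,2]<b)&(abs(PP[:,0]-.484)<.06)&(abs(PP[:,1]-.165)<.06);Q=PP[m]
    print(nm,a,m.sum(),cv2.minAreaRect((Q[:,:2]*1000).astype(np.float32)) if m.sum()>5 else 0)
E
```

```text
time: 25.15
ee_pos: [0.4834, 0.1664, 0.1709]
ee_rot: [3.124, -0.009, 0.696]
contact_force: [0.9, -0.6, -0.7]
finger_gap: 0.0527
p [483.4  166.42 170.91] rpy deg [178.96  -0.49  39.89] F [ 0.95 -0.6  -0.67] T [-0.022  0.044 -0.003] gap 52.67 t 25.15 q6 1.063
tool shift mm [-189.99  312.1    14.94] norm [-1.2666  2.0807  0.0996]
side 0.084 476 ((484.8000793457031, 164.4951171875), (73.43909454345703, 70.09846496582031), 88.11268615722656)
side 0.032 567 ((484.85198974609375, 165.0032501220703), (105.03132629394531, 100.00994873046875), 86.55354309082031)
top 0.084 208 ((483.92041015625, 164.8636932373047), (62.840843200683594, 76.22793579101562), 5.116688251495361)
top 0.032 548 ((484.5660400390625, 165.418212890625), (100.33013916015625, 100.23835754394531), 86.3951187133789)
```

View pics/up.png

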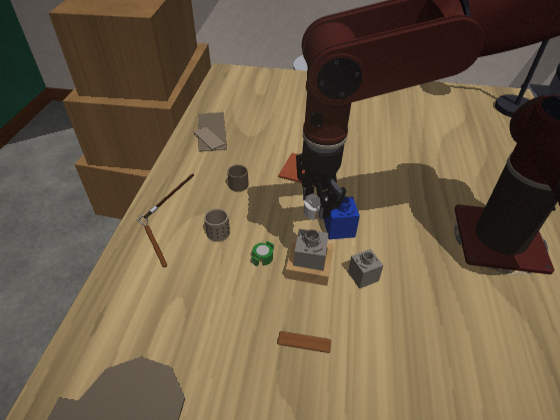

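The jar (neck open) stands in its block at side (311,250), and the cap is held at (312,207). The bystanders are unchanged. I'll refine the tile centre and carry the cap over.

```bash
python3 - <<'E'
from h import *
for n in("side","top"):
    z=np.load(f"pics/{n}0.npz");p=z["p"].astype(int);c=calibration(n)
    m=(p[...,0]>1.9*p[...,1])&(p[...,0]>50)
    b=(270,145,335,190) if n=="side" else(360,190,445,275)
    k=np.zeros_like(m);k[b[1]:b[3],b[0]:b[2]]=1;m=(m&k).astype(np.uint8)
    m=cv2.morphologyEx(m,cv2.MORPH_CLOSE,np.ones((3,3),np.uint8))
    N,l,s,_=cv2.connectedComponentsWithStats(m);i=1+np.argmax(s[1:,4]);v,u=np.where(l==i)
    f=210/np.tan(np.radians(c["vfov"])/2);R=np.array(c["R"]);o=-R.T@c["t"]
    D=np.stack([(u-c["cx"])/f,(v-c["cy"])/f,np.ones(len(u))],1)@R
    X=o+D*((.01-o[2])/D[:,2])[:,None]
    print(n,len(u),cv2.minAreaRect((X[:,:2]*1000).astype(np.float32)),X[:,:2].mean(0)*1000)
E
python3 -m pendant '[[[-0.14,0.23,0,0,-0.1],[-0.14,0.23,0,0,-0.1],[-0.14,0.23,0,0,-0.1],[-0.14,0.23,0,0,-0.1],[-0.14,0.23,0,0,-0.1],[-0.14,0.23,0,0,-0.1],[-0.14,0.23,0,0,-0.1],[-0.14,0.23,0,0,-0.1],[0,0,0,0,-0.1],[0,0,0,0,-0.1]]]'
python3 st.py 538 -195 100
```

```text
side 917 ((539.14501953125, -193.25433349609375), (116.09562683105469, 116.88678741455078), 77.39205169677734) [ 538.26662482 -191.75826129]
top 328 ((554.4307250976562, -231.1021728515625), (49.48677062988281, 66.93110656738281), 77.06620788574219) [ 557.79977921 -233.97341385]
time: 26.25
ee_pos: [0.5253, -0.163, 0.1606]
ee_rot: [3.139, 0.003, 0.7]
contact_force: [0.3, 0.6, -0.5]
finger_gap: 0.053
p [ 525.28 -162.96  160.6 ] rpy deg [1.7984e+02 1.7000e-01 4.0100e+01] F [ 0.34  0.56 -0.52] T [ 0.048 -0.001  0.03 ] gap 52.95 t 26.25 q6 0.43
tool shift mm [-10.73  32.53  60.72] norm [-0.0715  0.2169  0.4048]
```

```bash
python3 -m pendant '[[[-0.04,0.1,0,0,-0.1],[-0.03,0.1,0.1,0,-0.1],[0,0,0.15,0,-0.1],[0,0,0.15,0,-0.1],[0,0,0.1,0,-0.1],[0,0,0.1,0,-0.1],[0,0,0.08,0,-0.1],[0,0,0,0,-0.1],[0,0,0,0,-0.1],[0,0,0,0,-0.1]]]'
python3 st.py 538.7 -193.5 3
python3 - <<'E'
from h import *
p,d=snapshot("side");P=cloud(d,calibration("side"))
np.savez("pics/pl.npz",p=p,d=d)
u,v=304,160
cv2.imwrite("pics/pl.png",cv2.resize(p[v-45:v+45,u-45:u+45,::-1],None,fx=6,fy=6,interpolation=cv2.INTER_CUBIC))
E
```

```text
time: 27.25
ee_pos: [0.5392, -0.1915, 0.0543]
ee_rot: [3.138, 0.003, 0.709]
contact_force: [2.0, 0.6, -0.4]
finger_gap: 0.0529
p [ 539.19 -191.45   54.27] rpy deg [1.7977e+02 1.6000e-01 4.0630e+01] F [ 2.04  0.6  -0.42] T [-0.008 -0.015  0.019] gap 52.93 t 27.25 q6 0.387
tool shift mm [-1.57  1.03 51.27] norm [-0.0104  0.0069  0.3418]
```

View pics/pl.png

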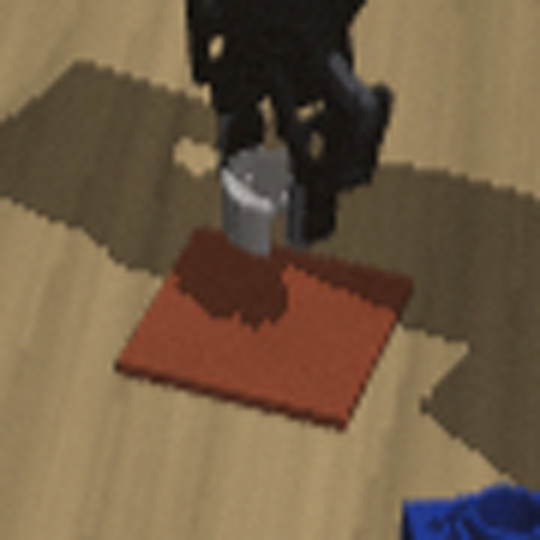

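The cap is held upright over the tile (pic 260,205), about 60 mm above it. I'll lower to roughly 9 mm above, then go slowly.

```bash
python3 -m pendant '[[[-0.01,0.007,0.06,0,-0.1],[0,0,0.06,0,-0.1],[0,0,0.05,0,-0.1],[0,0,0.05,0,-0.1],[0,0,0.04,0,-0.1],[0,0,0.03,0,-0.1],[0,0,0.02,0,-0.1],[0,0,0.01,0,-0.1],[0,0,0,0,-0.1],[0,0,0,0,-0.1]]]'
python3 av.py;python3 st.py 538.7 -193.5 -6
python3 - <<'E'
from h import *
p,d=snapshot("side");P=cloud(d,calibration("side"))
Q=P[150:190,285:325].reshape(-1,3);b=p[150:190,285:325].reshape(-1,3).astype(int);w=(b.min(1)>60)&(b.max(1)-b.min(1)<25)&(Q[:,2]>.015)
print(w.sum(),np.percentile(Q[w],[2,50,98],axis=0)*1000)
u,v=304,165
cv2.imwrite("pics/pl2.png",cv2.resize(p[v-35:v+35,u-35:u+35,::-1],None,fx=7,fy=7,interpolation=cv2.INTER_CUBIC))
E
```

```text
time: 28.3
ee_pos: [0.54, -0.1945, 0.0037]
ee_rot: [3.135, 0.002, 0.709]
contact_force: [-0.5, -0.3, -0.3]
finger_gap: 0.0527
Tz,q6eff,Fz,yaw [[0.014, 0.0, -0.342, 40.609], [0.008, 0.0, -1.823, 40.613], [-0.036, 0.0, -0.558, 40.608]] mean [-5.000e-03  0.000e+00 -9.080e-01  4.061e+01]
p [ 540.16 -194.55    3.85] rpy deg [1.7959e+02 8.0000e-02 4.0620e+01] F [-0.46 -0.33 -0.02] T [ 0.002 -0.028 -0.032] gap 52.75 t 28.45 q6 0.384
tool shift mm [-0.41 -1.82  9.84] norm [-0.0027 -0.0121  0.0656]
144 [[ 534.48240411 -217.72093901   23.83362683]
 [ 548.59870449 -183.45498472   49.3572546 ]
 [ 565.22706937 -170.32824811   53.58524192]]
```

View pics/pl2.png

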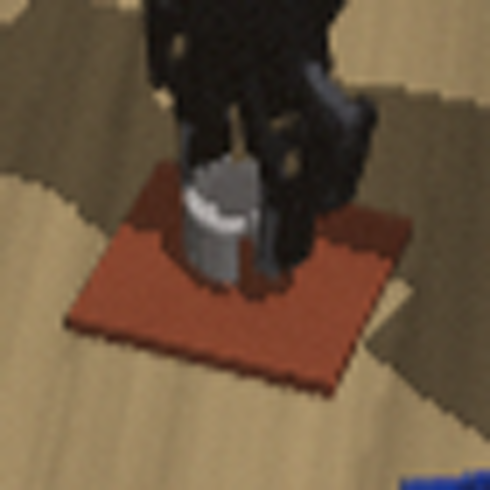

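The cap's top is at ≈49 mm, so about 10 mm to go, as predicted. I'll lower gently.

```bash
python3 -m pendant '[[[-0.002,-0.006,0.008,0,-0.1],[0,0,0.008,0,-0.1],[0,0,0.008,0,-0.1],[0,0,0.006,0,-0.1],[0,0,0.006,0,-0.1],[0,0,0.005,0,-0.1],[0,0,0.004,0,-0.1],[0,0,0.004,0,-0.1],[0,0,0,0,-0.1],[0,0,0,0,-0.1]]]'
python3 av.py;python3 st.py 538.7 -193.5 -6.5
```

```text
time: 29.5
ee_pos: [0.5395, -0.1942, -0.0038]
ee_rot: [3.134, 0.001, 0.709]
contact_force: [-0.2, -0.6, -1.2]
finger_gap: 0.0529
Tz,q6eff,Fz,yaw [[0.006, 0.0, -1.214, 40.611], [0.031, 0.0, -0.423, 40.611], [0.004, 0.0, -0.466, 40.609]] mean [ 1.400e-02  0.000e+00 -7.010e-01  4.061e+01]
p [ 539.51 -194.22   -3.8 ] rpy deg [1.7955e+02 7.0000e-02 4.0610e+01] F [ 0.07 -0.69 -1.98] T [-0.042  0.044  0.059] gap 53.11 t 29.65 q6 0.384
tool shift mm [-0.14 -1.1   2.69] norm [-0.001  -0.0073  0.018 ]
```

```bash
python3 -m pendant '[[[0,0,0.002,0,-0.1],[0,0,0.002,0,-0.1],[0,0,0.002,0,-0.1],[0,0,0.002,0,-0.1],[0,0,0.002,0,-0.1],[0,0,0,0,-0.1],[0,0,0,0,-0.1],[0,0,0,0,-0.1],[0,0,0,0,-0.1],[0,0,0,0,-0.1]]]'
python3 av.py;python3 st.py 538.7 -193.5 -6.5
```

```text
time: 30.65
ee_pos: [0.5396, -0.1943, -0.0053]
ee_rot: [3.134, 0.001, 0.709]
contact_force: [0.2, 0.5, -0.6]
finger_gap: 0.053
Tz,q6eff,Fz,yaw [[0.006, 0.0, -0.563, 40.613], [-0.0, 0.0, -0.819, 40.614], [0.036, 0.0, -1.151, 40.608]] mean [ 1.4000e-02  0.0000e+00 -8.4400e-01  4.0612e+01]
p [ 539.58 -194.26   -5.32] rpy deg [1.7954e+02 7.0000e-02 4.0610e+01] F [ 0.42 -0.29 -1.51] T [0.014 0.027 0.029] gap 52.75 t 30.8 q6 0.384
tool shift mm [-0.17 -1.16  1.17] norm [-0.0012 -0.0078  0.0078]
```

```bash
python3 -m pendant '[[[0,0,0.002,0,-0.1],[0,0,0.002,0,-0.1],[0,0,0.002,0,-0.1],[0,0,0,0,-0.1],[0,0,0,0,-0.1],[0,0,0,0,-0.1],[0,0,0,0,-0.1],[0,0,0,0,-0.1],[0,0,0,0,-0.1],[0,0,0,0,-0.1]]]'
python3 av.py;python3 st.py 538.7 -193.5 -6.5
```

```text
time: 31.8
ee_pos: [0.5397, -0.1943, -0.0058]
ee_rot: [3.134, 0.001, 0.709]
contact_force: [-1.1, 0.9, 1.0]
finger_gap: 0.0529
Tz,q6eff,Fz,yaw [[-0.005, 0.012, 1.041, 40.616], [0.001, 0.012, -0.009, 40.618], [-0.013, 0.012, 1.019, 40.617]] mean [-6.0000e-03  1.2000e-02  6.8400e-01  4.0617e+01]
p [ 539.71 -194.33   -5.81] rpy deg [1.7953e+02 6.0000e-02 4.0620e+01] F [-1.01  0.52  0.28] T [ 0.01   0.088 -0.012] gap 53.07 t 31.95 q6 0.384
tool shift mm [-0.23 -1.29  0.68] norm [-0.0015 -0.0086  0.0045]
```

Contact felt: Fz went from -0.85 to about +0.7 N. I'll open gradually, lowering slightly to follow the pads' backward swing so they don't drag the cap up.

```bash
python3 -m pendant '[[[0,0,0.001,0,-0.24],[0,0,0.001,0,-0.28],[0,0,0.002,0,-0.32],[0,0,0.002,0,-0.36],[0,0,0.002,0,-0.4],[0,0,0.002,0,-0.44],[0,0,0.002,0,-0.48],[0,0,0.001,0,-0.52],[0,0,0,0,-0.58],[0,0,0,0,-0.64]]]'
python3 st.py
python3 -m pendant '[[[0,0,0,0,-0.75],[0,0,0,0,-0.85],[0,0,0,0,-0.9],[0,0,0,0,-0.9],[0,0,0,0,-0.9],[0,0,-0.02,0,-0.9],[0,0,-0.04,0,-0.9],[0,0,-0.05,0,-0.9],[0,0,-0.05,0,-0.9],[0,0,0,0,-0.9]]]'
python3 st.py
```

```text
time: 32.95
ee_pos: [0.5399, -0.1944, -0.0081]
ee_rot: [3.133, 0.001, 0.709]
contact_force: [-0.7, 0.9, -0.5]
finger_gap: 0.0699
p [ 539.9  -194.44   -8.15] rpy deg [1.7951e+02 5.0000e-02 4.0610e+01] F [-0.7   0.93 -0.52] T [ 0.022  0.053 -0.018] gap 69.89 t 32.95 q6 0.384
time: 33.95
ee_pos: [0.5404, -0.1946, 0.0188]
ee_rot: [3.132, 0.0, 0.709]
contact_force: [-0.5, -0.2, -1.1]
finger_gap: 0.081
p [ 540.42 -194.59   18.81] rpy deg [1.7944e+02 3.0000e-02 4.0610e+01] F [-0.52 -0.16 -1.07] T [-0.017 -0.031 -0.056] gap 80.97 t 33.95 q6 0.384
```

```bash
python3 -m pendant '[[[0,0,-0.1,0,-0.9],[0,0,-0.2,0,-0.9],[0,0,-0.2,0,-0.9],[0,0,-0.2,0,-0.9],[0,0,-0.2,0,-0.9],[0,0,-0.2,0,-0.9],[0,0,-0.1,0,-0.9],[0,0,0,0,-0.9],[0,0,0,0,-0.9],[0,0,0,0,-0.9]]]'
python3 -m pendant '[[[-0.2,0.2,-0.02,0,-0.9],[-0.2,0.2,-0.02,0,-0.9],[-0.2,0.2,-0.02,0,-0.9],[-0.2,0.2,-0.02,0,-0.9],[-0.2,0.2,-0.02,0,-0.9],[0,0,0,0,-0.9],[0,0,0,0,-0.9],[0,0,0,0,-0.9],[0,0,0,0,-0.9],[0,0,0,0,-0.9]]]'
python3 - <<'E'
from h import *
for n in("side","top"):
    p,d=snapshot(n);cv2.imwrite(f"pics/end_{n}.png",p[:,:,::-1]);np.savez(f"pics/end_{n}.npz",p=p,d=d)
    P=cloud(d,calibration(n)).reshape(-1,3)
    for nm,cx,cy,w,a,b in(("cap",538.7,-193.5,45,33,42),("shoulder",484.4,165.4,45,84,93),("neck",484.4,165.4,30,106,118)):
        m=(abs(P[:,0]*1000-cx)<w)&(abs(P[:,1]*1000-cy)<w)&(P[:,2]*1000>a)&(P[:,2]*1000<b)
        if m.sum()>5:
            r=cv2.minAreaRect((P[m,:2]*1000).astype(np.float32));print(n,nm,m.sum(),np.round(r[0],1),np.round(r[1],1),round(r[2],1),"z",np.median(P[m,2]).round(4))
E
```

```text
time: 34.95
ee_pos: [0.5385, -0.1926, 0.2132]
ee_rot: [3.129, -0.001, 0.709]
contact_force: [0.6, 0.8, -0.1]
finger_gap: 0.0812
time: 35.95
ee_pos: [0.5171, -0.403, 0.2137]
ee_rot: [-3.13, 0.001, 0.715]
contact_force: [0.1, 0.4, 0.7]
finger_gap: 0.0808
side cap 156 [ 540.  -196.4] [47.3 66.5] 11.9 z 0.0396
side shoulder 500 [484.9 163.2] [73.1 70.1] 88.5 z 0.0898
side neck 102 [485.4 165.1] [32.7 33.9] 60.6 z 0.1124
top cap 482 [ 538.7 -193.7] [50.5 60.9] 7.1 z 0.0393
top shoulder 1014 [484.4 165.4] [70.2 70.7] 88.0 z 0.0894
top neck 109 [483.7 165.1] [32.8 32.3] 44.9 z 0.113
```

View pics/end_side.png

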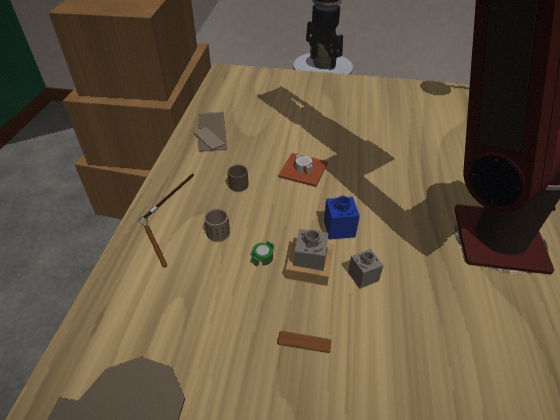

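View pics/end_top.png

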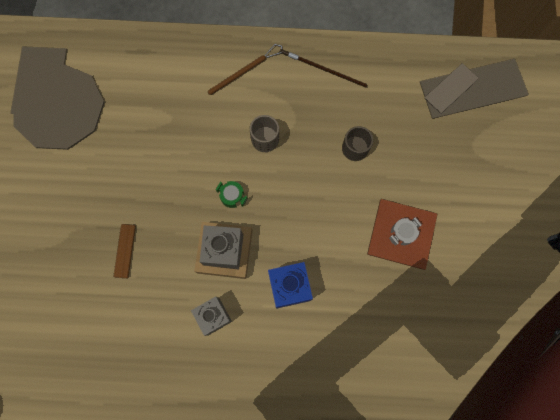

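The cap is upright on the tile at side (304,163) and top (406,231). Its top is at z≈39 mm against 38 mm expected, and its centre is (538.7, -193.7) mm. The jar stands open in its block at top (220,244). The cups and the rib are at the same pixels as at the start. I'm handing in.

```bash
python3 -c "
from cell import *
print(sign_off())"
```

```text
the job is handed in; nothing more can be done
None
```

The jar is open. I squeezed the cap's tabs at 20 N, turned it anticlockwise to its stop, lifted it off and set it on the terracotta tile. The job was handed in at about 36 s; no verdict was reported.

**Last checks:**
- **Cap:** it stands upright within about 1 mm of the tile's middle by the top camera (about 3 mm by the side one). Its top is at about 39 mm, against 38 mm expected, and both tabs are out.
- **Jar:** it stands in its block with its shoulder at about 89 mm, and its position is unchanged. It measures about 1.6° turned from the start, within the well's play.
- **Bystanders and arm:** the cups and the rib show at the same pixels as at the start, and the arm is clear.

**What did not go smoothly:**
- **First closing missed:** the finger tips were about 20 mm higher than the reported TCP implied, so the first squeeze closed above the cap and touched nothing. The depth images showed the offset and I regrasped lower.
- **Turned further than intended:** I sent two turning calls together. The torque was already 0.15 N m after the first and reached 0.26 N m after the second. That is the end of the stop's springy range, but below the roughly 0.4 N m at which the lugs break.
- **First lift dragged:** it pulled about 4 N while the cap still pressed on the stop. I eased back about 7°, to just before first touch, and the cap then lifted freely with only its own weight.

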